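Square a jaw model into the laser station and start it

TASK

Push the jaw model with the blue base along the table into the corner of the laser station, so that it sits flush against both the long back rail and the short side stop; slide it only, never pick it up or tip it. Only once it is seated, press the green button on the station fully down with a fingertip and let it go. Leave the model seated, and leave the yellow-based model and the other things on the table where they are.

Things in the scene. Friction and masses are not known exactly. Their poses are not given: they have to be found in the camera images.
- station: Station fixed to the table: two aluminium bars 28 mm high, 14 mm thick, form an inside corner on a lilac sheet with black marks. Origin: the inside corner at table height. x points roughly away from the robot. Back rail: inner face at x = 0, runs 400 mm from the corner along -y. Side stop: inner face at y = 0, runs 85 mm along -x. At +y of the stop, a white console 46 mm high with the button
- blue_model_centre (a point): Plaster jaw model with blue base, loose, 0.15 to 0.31 kg: base block 60 (x) by 70 (y) by 22 mm high, white teeth on top up to 39 mm. This point: centre of the block, 11 mm up; axes along its sides. It starts on the table at the rail's -x side, turned up to 0.3 rad from the station; seated, its centre is at x = -30, y = -35 mm in the station's frame, axes parallel
- yellow_model_centre (a point): The same kind of jaw model with a yellow base, loose, same sizes and same point; it stands beside the blue one (either side) and must be left alone
- start_top (a point): Centre of the top of the green push button on the white console: 32 mm across, 6 mm travel, sprung, fully down at 5 N; it is pressed straight down
- start (a joint): Travel of the green button, m: 0 = up, 0.006 = fully down
- cup: Light blue paper cup, loose, 72 mm across, 75 mm high; origin under its centre
- tomato: Half a tomato, loose, flat side down, 72 mm across, 37 mm high; origin under its centre; behind the rail
- bottle: Small amber bottle, loose, 40 mm across, 70 mm high; origin under its centre; behind the station
- pen: Blue pen with black end lying along its x axis, loose, about 135 mm long, 10 mm thick; origin under its blue barrel's middle; behind the rail
- mirror: Dental mirror lying along its x axis, loose, about 150 mm long, 7 mm thick; origin under its handle's middle; in front on the left
Mind the look-alikes: they are no part of the job. There is more than one size of the part that bears blue_model_centre; the job needs the smaller.

How it is judged:
On the way, in this order (a step that is already met when the one before it is completed fails the run):
1. the blue model is seated in the corner, flush with rail and stop (x of blue_model_centre in the frame of station between -0.033 and -0.026 m and y of blue_model_centre in the frame of station between -0.038 and -0.031 m and angle between the x axis of blue_model_centre and the x axis of station, either way round below 0.05 rad and height (world z) of blue_model_centre below 0.015 m), for 0.2 s.
2. the green button is pressed fully down (value of joint start above 0.0045 m).
At the end, for the whole second after the job is handed in: The blue model stands in the corner with gaps under 3 mm to the back rail and the side stop and within 0.05 rad of square; the button was pressed to at least 4.5 mm after that and is up again (under 2 mm); the yellow model is within 12 mm and the other loose things within 20 mm of their starts (all of step 1 and value of joint start below 0.002 m and distance of yellow_model_centre from where it was at the start of the episode below 0.012 m and distance of each of cup, tomato, bottle, pen, mirror from where it was at the start of the episode below 0.02 m); the robot touches nothing.
It fails at once if the blue model is lifted or tipped (height (world z) of blue_model_centre above 0.018 m or angle between blue_model_centre's own z axis and vertical above 0.2 rad).
It fails at once if the yellow model is lifted (height (world z) of yellow_model_centre above 0.018 m).
It fails at once if the button is pressed while the blue model is not seated (value of joint start above 0.003 m and not (x of blue_model_centre in the frame of station between -0.035 and -0.026 m and y of blue_model_centre in the frame of station between -0.04 and -0.031 m and angle between the x axis of blue_model_centre and the x axis of station, either way round below 0.08 rad and height (world z) of blue_model_centre below 0.015 m)).
It fails at once if the yellow model is pushed away (12 mm) (distance of yellow_model_centre from where it was at the start of the episode above 0.012 m).
It fails at once if another loose thing is pushed away (20 mm) (distance of any of cup, tomato, bottle, pen, mirror from where it was at the start of the episode above 0.02 m).
It also fails if it takes over 61 s, if anything falls off the work surface, if the arm or the gripper's body presses on something with over 40 N, if the wrist force passes 120 N, or if a joint passes its speed limit or range.

ROBOT

A 6-joint arm with a two-finger parallel gripper is mounted at the origin on the work surface. World frame = base frame: x ahead of the robot, y to its left, z up, the work surface at z = 0. Lengths are in m, angles in rad, forces in N, time in s.
With the tool pointing down it reaches from about 0.275 to 0.75 m from the base axis. Payload 10.2 kg.
Tool frame: the origin (TCP) lies on the centre line of the jaws, within the pads' length; the fingertips stand 19 mm ahead of it and the grasp point (between the pads) is the TCP; z points along the fingers, y is the direction in which the jaws open and shut (so a half turn about z gives the same grasp; the last joint's range is limited). The gripper opens to 88 mm and grips with 3 to 60 N. Pads are 18 mm wide; open, the fingers measure 123 mm over their backs; the gripper's body (75 mm by 187 mm) begins 45 mm behind the grasp point.
Start: joints at [-1.559, 0.313, 1.498, -0, 1.331, -0.223], TCP at [0.122, -0.511, 0.258] pointing down, gripper open.
Joint ranges: [-2.94, 2.94], [-0.97, 2.17], [0.19, 2.56], [-1.23, 4.37], [0.02, 3.11], [-2.88, 2.88]. Speed limits (rad/s): [2.39, 2.39, 3.01, 3.14, 3.14, 3.14].

INTERFACE

Orientations are given as a 3x3 rotation matrix whose columns are the frame's x, y, z axes.
In Python, from bench import * gives the robot as it stands.
- The arm moves only by the shell command python3 -m crank 'ROWS' [OPENING]. ROWS is text: rows parted by semicolons, each of 4 numbers parted by spaces: the shift along the tool's x, y, z in mm, then the turn about the tool's z in degrees. In form: tx ty tz twist; .... A call has 1 to 20 rows; each row is the pose to reach, as a shift and turn from the pose measured when the call began, along the tool's axes at that moment; what a row does not reach only later rows make up. A row lasts 1/8 s, in which the tool goes at most 62.5 mm and 10.7 degrees, less where a joint would pass 70% of its speed; a pose out of reach is approached as far as the arm can. A call with a gripper value outside its range is refused whole. OPENING is the finger opening in mm, from 0 to 88.1, set as the call begins (- or left out, the last holds). The fingers move at their own pace and stop on an object; the grip force is fixed at half the most. Time passes only in rows, so rows that repeat a pose let the fingers close. It gives the time, the measured TCP pose, the force and the opening at its end, in the units of the state.
- state(): the state, without advancing time (a new reading comes with each control period).
- get_image(name): name is "scene" or "side" or "wrist"; returns the picture (480x640x3 uint8, blue, green, red); there is no depth.
- camera_info(name): a dict with "fx", "fy", "cx", "cy" (pixels), "R" (3x3) and "t" (3): a world point X has camera coordinates R X + t; the wrist camera has in their place "mount" (4x4, takes a point from camera to tool coordinates, whose origin is the TCP and whose axes are the flange's). Camera axes: x right, y down, z forward; pixel columns grow to the right and rows downward; lengths in m; the calibration is good to about 2 mm. A picture is of the moment at which its call begins: read the wrist's pose just before it. camera_info takes no time and is no camera call.
- sign_off(): hands the job in, once; it reports no verdict.
The state is a dict: "clock": time; "joints": joint angles; "joint_velocities": joint speeds; "effort": joint torques, N m; "tool_pos": TCP position; "ee_rot": TCP orientation; "force": force on the tool from outside, world axes, zero at the start; "ft_torque": the same for the moment, N m; "opening": finger opening in m.
Only numpy, scipy, OpenCV 4.12 (cv2) and the standard library are available. Lean on these libraries where they do the work, as an engineer would, in place of code of your own. Each camera call takes 0.05 s, during which the arm holds its last target. There are 200 camera calls.

## Working session

There is one attempt and no reset: what is moved stays moved. The work goes in short steps, Python scripts to look and compute and a shell command to move; the robot and the scene stay as the last step left them, time stands still between calls to the robot, and variables do not carry over. Pictures are saved under pics/ and viewed, about 8 in all and at most 12, crops included, and the job is handed in when it is done.

```bash
mkdir -p pics
cat > h.py <<'E'
from bench import *
import numpy as np, cv2
def ray(name,u,v,z,st=None):
    c=camera_info(name)
    d=np.array([(u-c['cx'])/c['fx'],(v-c['cy'])/c['fy'],1.])
    if 'R' in c:
        R=np.array(c['R']);o=-R.T@np.array(c['t']);w=R.T@d
    else:
        M=np.array(c['mount']);E=np.array(st['ee_rot']);o=np.array(st['tool_pos'])+E@M[:3,3];w=E@M[:3,:3]@d
    return o+w*(z-o[2])/w[2]
def proj(name,X):
    c=camera_info(name);p=np.array(c['R'])@np.array(X)+np.array(c['t'])
    return c['fx']*p[0]/p[2]+c['cx'],c['fy']*p[1]/p[2]+c['cy']
E
python3 - <<'E'
from h import *
s=state();print(s)
for n in('scene','side'):
    c=camera_info(n);print(n,c, -np.array(c['R']).T@np.array(c['t']));cv2.imwrite(f'pics/{n}0.png',get_image(n))
E
```

```text
{'clock': 0.0, 'joints': array([-1.55940451e+00,  3.13461304e-01,  1.49843261e+00, -3.75338604e-05,
        1.33100442e+00, -2.23384359e-01]), 'joint_velocities': array([-0.00011613,  0.00123162,  0.00132281, -0.00152023, -0.00019371,
       -0.00079304]), 'effort': array([-8.95626272e-06, -4.02219844e+01, -2.52267087e+01,  6.94549503e-02,
        3.53179069e-02, -1.02033082e-04]), 'tool_pos': array([ 0.1221135 , -0.51037033,  0.25715696]), 'ee_rot': array([[ 9.72564361e-01,  2.32633963e-01, -5.13312879e-05],
       [ 2.32633831e-01, -9.72563518e-01,  1.30517936e-03],
       [ 2.53706109e-04, -1.28131232e-03, -9.99999147e-01]]), 'force': array([-0.23747705, -0.26698105, -0.50291953]), 'ft_torque': array([ 0.01921256,  0.05989645, -0.01688959]), 'opening': 0.08801004402371708}
scene {'fx': 593.614412110607, 'fy': 593.614412110607, 'cx': 322.88854188987693, 'cy': 240.08482344152924, 'R': array([[-4.33474414e-01,  9.01165631e-01,  6.61151656e-04],
       [ 6.90813659e-01,  3.32762851e-01, -6.41907606e-01],
       [-5.78685079e-01, -2.77793791e-01, -7.66781709e-01]]), 't': array([ 0.18991576, -0.33791235,  1.70401433])} [1.30184576 0.41466372 1.08957295]
side {'fx': 560.1111125076152, 'fy': 560.1111125076152, 'cx': 316.53677958926977, 'cy': 243.44107010388754, 'R': array([[-0.97008338, -0.24274536,  0.00359576],
       [-0.13692764,  0.53485332, -0.8337762 ],
       [ 0.2004721 , -0.80932479, -0.55209087]]), 't': array([0.5304672 , 0.09585552, 1.04739786])} [0.31774863 0.92518486 0.65627341]
```

View pics/scene0.png

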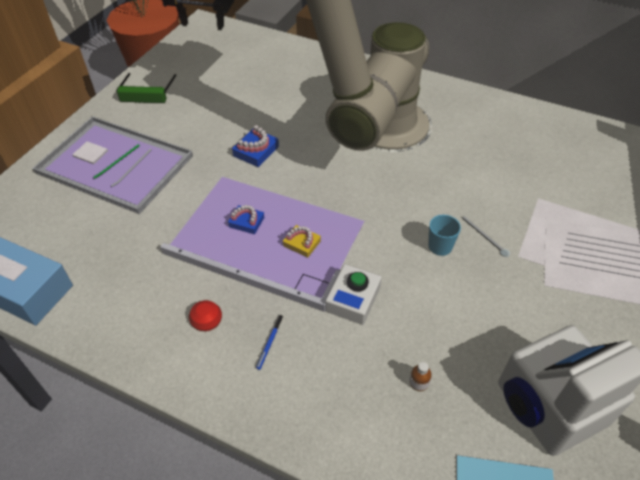

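View pics/side0.png

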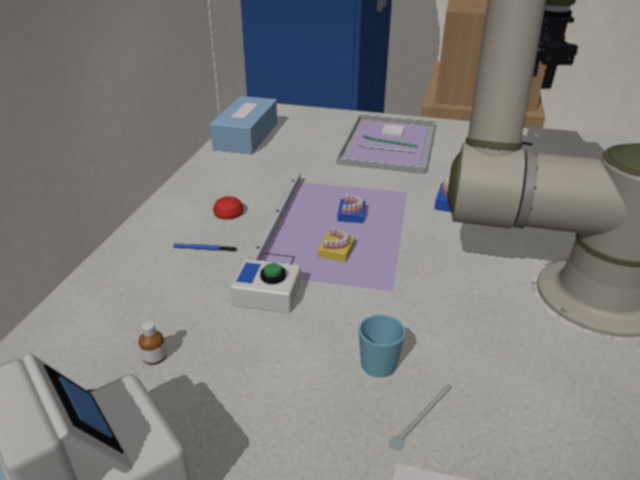

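Scene view: the candidates for the blue model are the small one on the lilac sheet at (246,217) and a larger one off the sheet at (256,146). The yellow model is at (300,240), the corner is near (325,298) and the button is at (358,281). I choose the small one at (246,217) and will check it in a crop.

Run:
```python
from h import *
a=cv2.imread('pics/scene0.png')[120:330,155:395]
cv2.imwrite('pics/c1.png',cv2.resize(a,None,fx=3.33,fy=2.85,interpolation=cv2.INTER_CUBIC) if 0 else cv2.resize(a,None,fx=2.8,fy=2.8,interpolation=cv2.INTER_CUBIC))
a=cv2.imread('pics/side0.png')[165:315,220:420]
cv2.imwrite('pics/c2.png',cv2.resize(a,None,fx=4,fy=4,interpolation=cv2.INTER_CUBIC))
```

```text
(no output)
```

View pics/c1.png

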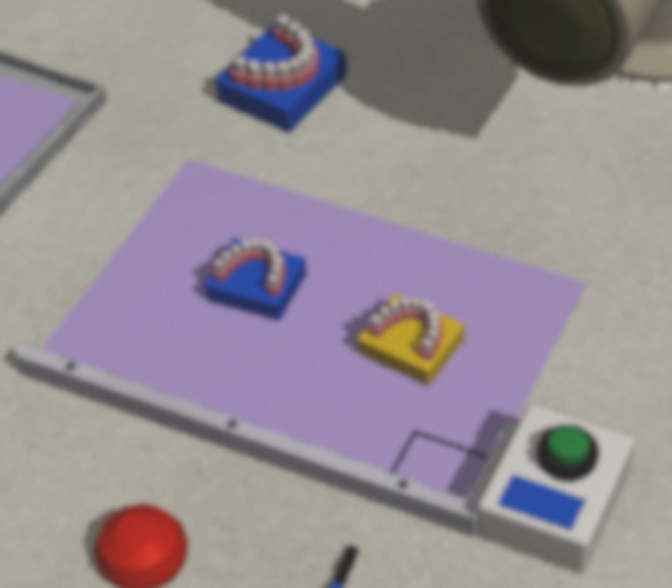

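View pics/c2.png

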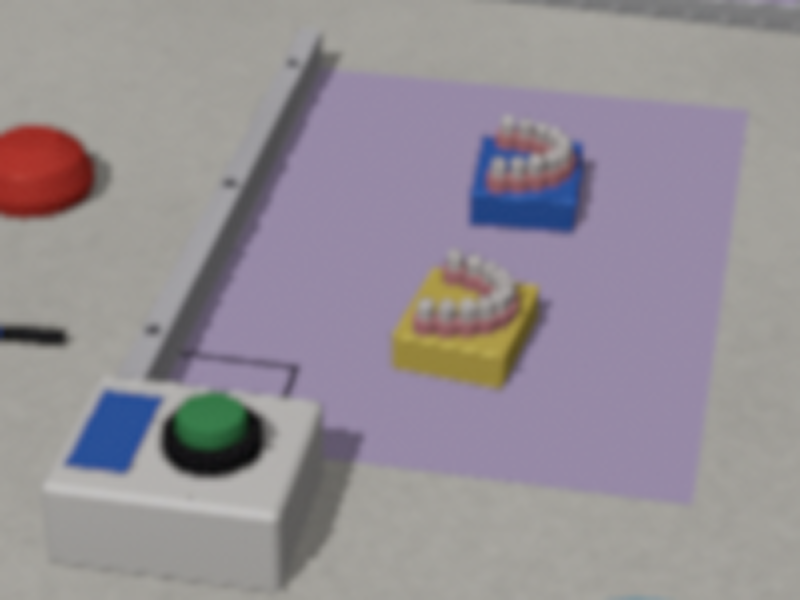

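The crops show the small blue model on the sheet, with the yellow one between it and the stop, about 20° more turned. The seat mark is at c1 (415,432).

Run:
```python
from h import *
A=lambda u,v,z:ray('scene',155+(u+.5)/2.8-.5,120+(v+.5)/2.8-.5,z)*1000
B=lambda u,v,z:ray('side',220+(u+.5)/4-.5,165+(v+.5)/4-.5,z)*1000
np.set_printoptions(precision=1,suppress=True)
def P(n,f,z,*p):
    q=np.array([f(u,v,z)[:2] for u,v in p]);print(n,q.tolist() and q.round(1).tolist(),'mean',q.mean(0), 'edges',[round(float(np.linalg.norm(q[i]-q[i-1])),1) for i in range(len(q))],'ang',[round(float(np.degrees(np.arctan2(*(q[i]-q[i-1])[::-1]))),1) for i in range(len(q))])
P('blueA',A,.022,(305,262),(280,310),(205,282),(238,238))
P('blueB',B,.022,(473,190),(575,205),(582,145),(485,137))
P('yelA',A,.022,(463,328),(430,375),(358,340),(395,295))
P('yelB',B,.022,(395,345),(505,362),(540,288),(437,268))
P('bigblue',A,.022,(217,85),(290,128),(345,65))
P('railtopinnerA',A,.028,(22,350),(470,508))
P('railtopB innerA',B,.028,(322,40),(155,378))
P('markA',A,0,(415,432),(392,472),(485,457))
P('markB',B,0,(297,367),(183,353),(290,393))
P('sheetA',A,0,(190,160),(585,285),(45,350))
P('sheetB',B,0,(747,108),(692,503),(320,70))
P('button',A,.06,(569,440));P('button',B,.06,(212,408))
P('consoleA',A,.046,(525,405),(633,440),(588,538),(480,512))
P('consoleB',B,.046,(120,383),(322,402),(278,515),(50,487))
P('cup',A,.0,(0,0))
print(ray('scene',442,250,0),ray('side',380,370,0))
```

```text
blueA [[482.0, -139.3], [539.5, -131.2], [539.8, -205.4], [482.6, -206.6]] mean [ 510.9 -170.6] edges [67.3, 58.0, 74.1, 57.2] ang [90.5, 7.9, -89.8, -178.8]
blueB [[532.6, -139.8], [474.3, -137.8], [482.3, -206.0], [538.8, -201.3]] mean [ 507.  -171.2] edges [61.8, 58.3, 68.7, 56.6] ang [95.7, 178.0, -83.3, 4.7]
yelA [[490.0, 17.5], [547.4, 15.1], [540.0, -55.9], [482.0, -51.1]] mean [514.8 -18.6] edges [69.0, 57.4, 71.4, 58.2] ang [83.3, -2.4, -95.9, 175.3]
yelB [[537.9, 20.7], [481.3, 21.7], [477.2, -49.4], [533.7, -55.1]] mean [507.5 -15.5] edges [75.9, 56.6, 71.3, 56.8] ang [86.9, 179.0, -93.3, -5.7]
bigblue [[317.6, -328.4], [339.6, -235.4], [238.8, -231.6]] mean [ 298.7 -265.1] edges [124.8, 95.5, 100.9] ang [-50.8, 76.7, 177.8]
railtopinnerA [[674.4, -298.6], [655.0, 103.5]] mean [664.7 -97.6] edges [402.5, 402.5] ang [-87.2, 92.8]
railtopB innerA [[661.0, -287.2], [642.2, 86.0]] mean [ 651.6 -100.6] edges [373.7, 373.7] ang [-87.1, 92.9]
markA [[590.3, 22.5], [633.9, 24.0], [588.2, 84.7]] mean [604.1  43.8] edges [62.2, 43.6, 76.0] ang [-88.1, 1.9, 126.9]
markB [[589.4, 21.3
[... 199 characters left out ...]
 467.8] ang [-177.3, 92.4, -55.2]
sheetB [[397.4, -316.8], [378.2, 83.0], [666.2, -300.1]] mean [ 480.6 -177.9] edges [269.4, 400.3, 479.3] ang [-176.4, 92.7, -53.1]
button [[585.0, 154.2]] mean [585.  154.2] edges [0.0] ang [0.0]
button [[592.9, 144.7]] mean [592.9 144.7] edges [0.0] ang [0.0]
consoleA [[558.9, 105.5], [553.6, 195.5], [652.1, 199.4], [666.0, 117.1]] mean [607.6 154.4] edges [107.7, 90.2, 98.5, 83.5] ang [-173.8, 93.3, 2.3, -80.4]
consoleB [[647.6, 118.0], [551.2, 109.2], [547.3, 195.0], [650.5, 200.9]] mean [599.2 155.8] edges [83.0, 96.7, 85.9, 103.3] ang [-92.0, -174.8, 92.6, 3.3]
cup [[282.1, -613.1]] mean [ 282.1 -613.1] edges [0.0] ang [0.0]
[0.4 0.3 0. ] [0.4 0.3 0. ]
```

Position estimates, in world mm:

| Item | Position | Angle |
|---|---|---|
| Station corner | (649, 97) | 2.6° |
| Blue model | (509, -171) | 2 to 3° |
| Yellow model | (511, -17) | about -5° |
| Button | (589, 149) | – |

Edge lengths come out at 57 x 70, so this is the smaller model. The plan is to push +x to the rail, then +y along it. Yellow stays about 50 mm clear of that lane.

First I'll approach behind the blue model, at height, and look with the wrist camera.

```bash
python3 -m crank '390 -250 60 10.85;390 -250 60 10.85;390 -250 60 10.85;390 -250 60 10.85;390 -250 60 10.85;390 -250 60 10.85;390 -250 60 10.85;390 -250 60 10.85;390 -250 60 10.85;390 -250 60 10.85;390 -250 60 10.85;390 -250 60 10.85' 32
python3 - <<'E'
from h import *
s=state();print(s['tool_pos'],s['ee_rot'],s['clock']);cv2.imwrite('pics/w1.png',get_image('wrist'))
import json;json.dump({k:np.array(s[k]).tolist() for k in('tool_pos','ee_rot')},open('w1.json','w'))
E
```

```text
clock: 1.6
tool_pos: [0.4429, -0.1771, 0.1978]
ee_rot: [[0.999, 0.044, 0.0], [0.044, -0.999, 0.001], [0.0, -0.001, -1.0]]
force: [0.1, 0.4, -0.5]
opening: 0.0317
[ 0.44291178 -0.17714579  0.19776502] [[ 9.99028789e-01  4.40617692e-02  1.96477605e-04]
 [ 4.40615703e-02 -9.99028392e-01  9.22031500e-04]
 [ 2.36913045e-04 -9.12478901e-04 -9.99999556e-01]] 1.6
```

View pics/w1.png

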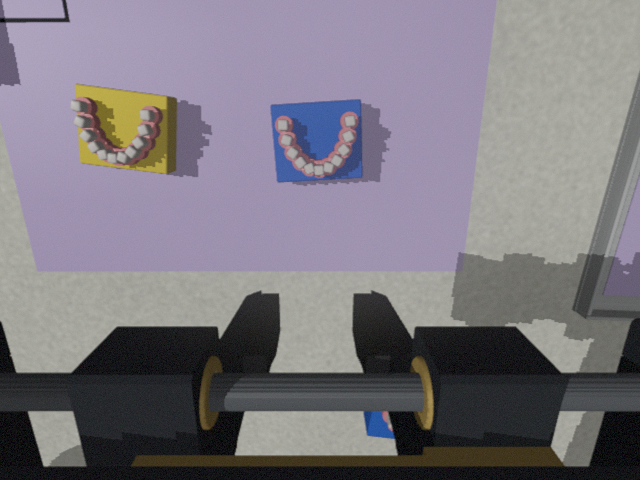

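Wrist view: the blue top has corners (272,105), (361,99), (362,177) and (278,182). Yellow spans (77,84) to (176,174), and the mark corner is at (68,20).

Run:
```python
from h import *
import json;s=json.load(open('w1.json'))
def W(z,*p):
    q=np.array([ray('wrist',u,v,z,s)[:2]*1000 for u,v in p]);e=np.roll(q,-1,0)-q
    print(q.round(1).tolist(),q.mean(0).round(1),np.hypot(*e.T).round(1),np.degrees(np.arctan2(e[:,1],e[:,0])).round(1))
W(.022,(272,105),(361,99),(362,177),(278,182))
W(.022,(77,84),(176,97),(176,174),(79,160))
W(0,(68,20)); W(0,(36,271),(458,271))
```

```text
[[533.2, -139.4], [540.6, -207.3], [481.5, -212.9], [474.4, -144.8]] [ 507.4 -176.1] [68.3 59.3 68.5 59.1] [ -83.8 -174.5   95.9    5.2]
[[541.6, 7.9], [535.7, -66.2], [477.2, -62.1], [484.9, 14.8]] [509.9 -26.4] [74.3 58.7 77.3 57.1] [-94.5 176.   84.3  -7. ]
[[588.8, 21.0]] [588.8  21. ] [0.] [0.]
[[376.9, 84.5], [394.5, -313.6]] [ 385.7 -114.6] [398.5 398.5] [-87.5  92.5]
```

Blue is at (507,-176), 5.7°, and about 3° off the station. The tool is already aligned behind it, so I'll descend and push +x.

```bash
python3 -m crank '0 0 60 0;0 0 120 0;0 0 160 0;0 0 173 0;0 0 173 0' && python3 -m crank '10 0 0 0;18 0 0 0;24 0 0 0;30 0 0 0;38 0 0 0;46 0 0 0;54 0 0 0;62 0 0 0;70 0 0 0;78 0 0 0;86 0 0 0;94 0 0 0;102 0 0 0;110 0 0 0;118 0 0 0;126 0 0 0;132 0 0 0;137 0 0 0;137 0 0 0'
python3 - <<'E'
from h import *
s=state();print(s['tool_pos'],s['force'],s['clock']);cv2.imwrite('pics/w2.png',get_image('wrist'))
E
```

```text
clock: 2.28
tool_pos: [0.4431, -0.1772, 0.0251]
ee_rot: [[0.999, 0.044, 0.0], [0.044, -0.999, 0.001], [0.0, -0.001, -1.0]]
force: [0.5, -0.3, -0.4]
opening: 0.0321
clock: 4.65
tool_pos: [0.5804, -0.1711, 0.0251]
ee_rot: [[0.999, 0.044, 0.001], [0.044, -0.999, 0.001], [0.001, -0.001, -1.0]]
force: [-0.1, 0.8, 0.8]
opening: 0.0318
[ 0.58037837 -0.17108015  0.02507452] [-0.05990955  0.78629675  0.83576026] 4.65
```

View pics/w2.png

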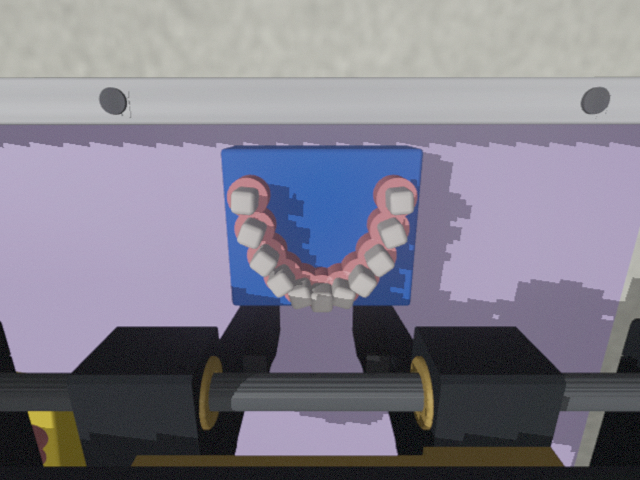

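The blue model is square to the rail, with a gap of about 10 mm left (rail inner edge at row 123, block edge at row 148). I'll close it.

```bash
python3 -m crank '4 0 0 0;7 0 0 0;9 0 0 0;11 0 0 0;12 0 0 0;13 0 0 0;14 0 0 0'
python3 - <<'E'
from h import *
c=camera_info('wrist');s=state()
# station-frame TCP
a=np.radians(2.5);d=s['tool_pos'][:2]*1000-[648,96];print('st',d@[np.cos(a),np.sin(a)],d@[-np.sin(a),np.cos(a)])
E
```

```text
clock: 5.58
tool_pos: [0.5892, -0.1707, 0.025]
ee_rot: [[0.999, 0.045, -0.014], [0.045, -0.999, 0.003], [-0.014, -0.004, -1.0]]
force: [-38.6, -3.1, 23.3]
opening: 0.0324
st -70.4090546250186 -263.8490763466637
```

```bash
python3 -m crank '-10 0 0 0;-25 0 0 0;-25 0 0 0' && python3 -m crank '0 0 -70 0;0 30 -70 0;0 75 -70 0;30 75 -70 0;66 75 -70 0;66 75 -70 0;66 75 -40 0;66 75 -20 0;66 75 0 0;66 75 0 0' 0
python3 - <<'E'
from h import *
s=state()
a=np.radians(2.5);d=s['tool_pos'][:2]*1000-[648,96];print('st',d@[np.cos(a),np.sin(a)],d@[-np.sin(a),np.cos(a)])
E
```

```text
clock: 5.95
tool_pos: [0.564, -0.1719, 0.0256]
ee_rot: [[0.999, 0.045, -0.014], [0.045, -0.999, 0.003], [-0.014, -0.004, -1.0]]
force: [1.8, -0.1, 0.1]
opening: 0.0318
clock: 7.2
tool_pos: [0.6325, -0.2436, 0.0228]
ee_rot: [[0.999, 0.044, -0.017], [0.044, -0.999, 0.004], [-0.016, -0.005, -1.0]]
force: [0.1, 0.5, 0.5]
opening: 0.0004
st -30.272438932823025 -338.6060806178092
```

```bash
python3 -m crank '0 -10 0 0;0 -18 0 0;0 -25 0 0;0 -32 0 0;0 -40 0 0;0 -50 0 0;0 -60 0 0;0 -72 0 0;0 -84 0 0;0 -96 0 0;0 -108 0 0;0 -120 0 0;0 -132 0 0;0 -144 0 0;0 -156 0 0;0 -168 0 0;0 -180 0 0;0 -190 0 0;0 -200 0 0;0 -200 0 0'
python3 - <<'E'
from h import *
s=state()
a=np.radians(2.5);d=s['tool_pos'][:2]*1000-[648,96];print('st',d@[np.cos(a),np.sin(a)],d@[-np.sin(a),np.cos(a)])
b=get_image('wrist');c=get_image('side')[165:315,220:420]
cv2.imwrite('pics/w3.png',np.hstack([b[:,:],cv2.resize(c,(640,480),interpolation=cv2.INTER_CUBIC)])[:, :] if 0 else cv2.resize(np.hstack([b,cv2.resize(c,(640,480))]),(800,300),interpolation=cv2.INTER_AREA))
E
```

```text
clock: 9.7
tool_pos: [0.6237, -0.043, 0.0239]
ee_rot: [[0.999, 0.045, -0.017], [0.045, -0.999, 0.005], [-0.016, -0.005, -1.0]]
force: [0.0, 0.9, 0.2]
opening: 0.0006
st -30.38807125105189 -137.80008889254376
```

View pics/w3.png

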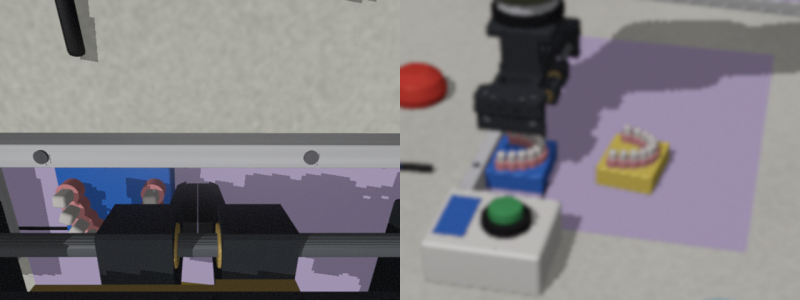

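Blue has slid along the rail, still square, and yellow is untouched. I'll continue to the stop.

```bash
python3 -m crank '0 -8 0 0;0 -16 0 0;0 -24 0 0;0 -32 0 0;0 -38 0 0;0 -42 0 0;0 -45 0 0;0 -47 0 0;0 -49 0 0;0 -51 0 0'
python3 - <<'E'
from h import *
s=state()
a=np.radians(2.5);d=s['tool_pos'][:2]*1000-[648,96];print('st',d@[np.cos(a),np.sin(a)],d@[-np.sin(a),np.cos(a)])
E
```

```text
clock: 11.05
tool_pos: [0.6214, 0.0071, 0.0241]
ee_rot: [[0.999, 0.044, -0.016], [0.044, -0.999, 0.004], [-0.016, -0.005, -1.0]]
force: [-0.5, -0.7, -0.2]
opening: 0.0006
st -30.407936904858488 -87.63842628104155
```

```bash
python3 -m crank '0 -1 0 0;0 -2 0 0;0 -3 0 0;0 -4 0 0;0 -5 0 0'
```

```text
clock: 11.68
tool_pos: [0.6214, 0.0095, 0.0244]
ee_rot: [[0.999, 0.044, -0.016], [0.044, -0.999, 0.0], [-0.016, -0.001, -1.0]]
force: [-2.5, -18.6, 0.3]
opening: 0.001
```

```bash
python3 -m crank '0 8 0 0;0 15 0 0;0 15 -40 0;0 15 -90 0;-40 -10 -90 0;-72 -48 -90 0;-72 -48 -90 0;-72 -48 -90 0'
python3 - <<'E'
from h import *
s=state()
a=np.radians(2.5);d=s['tool_pos'][:2]*1000-[648,96];print('st',d@[np.cos(a),np.sin(a)],d@[-np.sin(a),np.cos(a)])
cv2.imwrite('pics/w4.png',get_image('wrist'))
E
```

```text
clock: 12.68
tool_pos: [0.5494, 0.0539, 0.1158]
ee_rot: [[0.999, 0.044, -0.015], [0.044, -0.999, 0.0], [-0.015, -0.001, -1.0]]
force: [0.2, -0.8, 0.3]
opening: 0.0003
st -100.34029991788142 -37.71197652046291
```

View pics/w4.png

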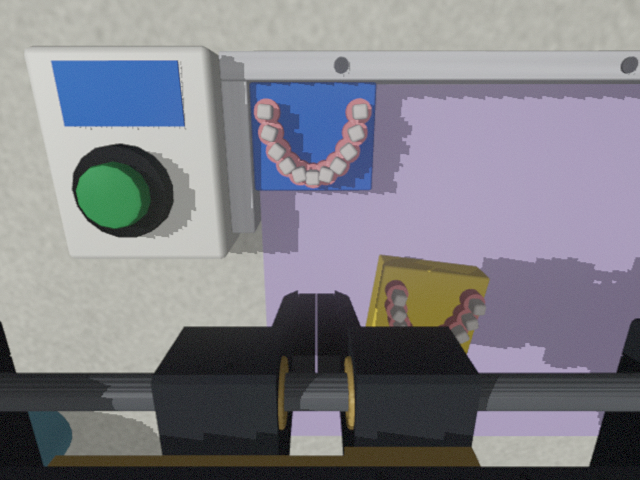

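Blue appears seated, flush against the rail (row 82) and the stop (column 255). The button is at about (112,196). A gentle confirming push in +x comes next.

```bash
python3 -m crank '0 0 50 0;0 0 86 0;0 0 86 0;10 0 86 0;18 0 86 0;24 0 86 0;27 0 86 0;29 0 86 0;30 0 86 0;31 0 86 0;32 0 86 0'
python3 - <<'E'
from h import *
s=state()
a=np.radians(2.5);d=s['tool_pos'][:2]*1000-[648,96];print('st',d@[np.cos(a),np.sin(a)],d@[-np.sin(a),np.cos(a)])
E
```

```text
clock: 14.1
tool_pos: [0.5789, 0.0551, 0.0291]
ee_rot: [[0.999, 0.044, -0.019], [0.044, -0.999, 0.0], [-0.019, -0.001, -1.0]]
force: [-11.0, -2.0, 9.0]
opening: 0.0007
st -70.84131039481466 -37.85070732230355
```

Contact force of 11 N at x = -70.8, the same as the first rail contact (-70.4), so it is flush. Now I'll back off, rise and locate the button.

```bash
python3 -m crank '-12 0 0 0;-25 0 0 0;-25 0 -60 0;-25 0 -120 0;-25 -20 -120 0;-25 -20 -120 0;-25 -20 -120 0'
python3 - <<'E'
from h import *
s=state();im=get_image('wrist');cv2.imwrite('pics/w5.png',im)
hsv=cv2.cvtColor(im,cv2.COLOR_BGR2HSV);m=cv2.inRange(hsv,(50,120,40),(80,255,255));m=cv2.morphologyEx(m,cv2.MORPH_OPEN,np.ones((5,5)))
ys,xs=np.nonzero(m);print('green',xs.mean(),ys.mean(),np.ptp(xs),np.ptp(ys))
for z in(.055,.060,.065):
  x=ray('wrist',xs.mean(),ys.mean(),z,s);d=x-s['tool_pos'];print(z,x*1000,np.array(s['ee_rot']).T@d*1000, 'diam',1000*np.linalg.norm(ray('wrist',xs.min(),ys.mean(),z,s)-ray('wrist',xs.max(),ys.mean(),z,s)))
print(s['tool_pos'],s['ee_rot'])
E
```

```text
clock: 14.98
tool_pos: [0.5547, 0.0739, 0.1481]
ee_rot: [[0.999, 0.044, -0.022], [0.045, -0.999, 0.0], [-0.022, -0.001, -1.0]]
force: [0.1, -0.5, 0.2]
opening: 0.0005
green 174.94684234438893 194.50159018627897 52 52
0.055 [586.94225756 159.67995367  55.        ] [ 38.04024163 -84.15857384  92.36932498] diam 31.080701382431094
0.06 [588.07277768 157.80240581  60.        ] [ 38.97466124 -82.23893514  87.34487387] diam 30.37044126410049
0.065 [589.20329781 155.92485796  65.        ] [ 39.90908085 -80.31929643  82.32042276] diam 29.660181145769887
[0.55474947 0.07388614 0.14808525] [[ 9.98761875e-01  4.44868766e-02 -2.22628727e-02]
 [ 4.45040876e-02 -9.99009164e-01  2.77978085e-04]
 [-2.22284475e-02 -1.26842275e-03 -9.99752113e-01]]
```

View pics/w5.png

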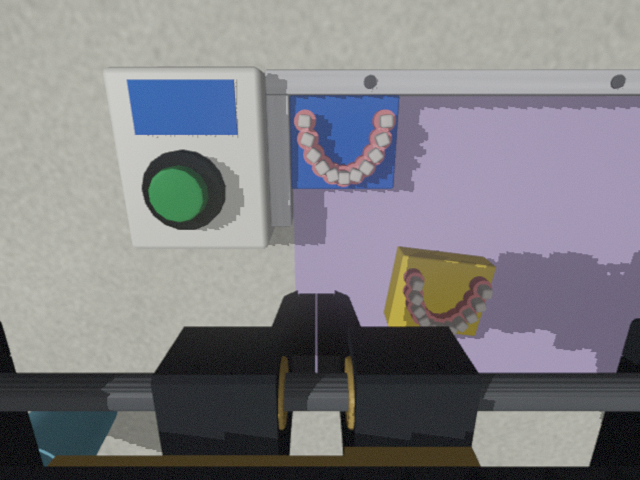

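Blue is still flush in the corner. The scene, side and wrist rays agree on the button top at about (589.5, 155.5), z 65 mm. I'll go above it and press in small steps.

```bash
python3 -m crank '20 -40 0 0;40 -80 0 0;40 -80 20 0;40 -80 45 0;40 -80 55 0;40 -80 55 0;40 -80 58 0;40 -80 60 0;40 -80 62 0;40 -80 62 0'
```

```text
clock: 16.27
tool_pos: [0.5902, 0.1553, 0.0858]
ee_rot: [[0.999, 0.044, -0.021], [0.044, -0.999, 0.0], [-0.021, -0.001, -1.0]]
force: [0.7, -1.3, 2.7]
opening: 0.0004
```

```bash
python3 -m crank '0 0 1 0;0 0 2 0;0 0 3 0;0 0 3 0'; python3 -m crank '0 0 1 0;0 0 2 0;0 0 3 0;0 0 3 0'
```

```text
clock: 16.77
tool_pos: [0.5902, 0.1553, 0.0829]
ee_rot: [[0.999, 0.044, -0.021], [0.044, -0.999, 0.0], [-0.021, -0.001, -1.0]]
force: [-0.4, -1.3, 4.3]
opening: 0.0003
clock: 17.27
tool_pos: [0.5904, 0.1554, 0.0813]
ee_rot: [[0.999, 0.044, -0.02], [0.044, -0.999, 0.0], [-0.02, -0.001, -1.0]]
force: [-6.3, -1.8, 14.8]
opening: 0.0007
```

The force ramped through about 5 N and then bottomed at 14.8 N, so the button is fully down. Release, retreat and check.

```bash
python3 -m crank '0 0 -15 0;0 0 -60 0;0 0 -110 0;-60 40 -110 0;-60 40 -110 0;-60 40 -110 0;-60 40 -110 0'
python3 - <<'E'
from h import *
s=state();b=get_image('wrist');c=get_image('side')[165:315,220:420]
cv2.imwrite('pics/w6.png',cv2.resize(np.hstack([b,cv2.resize(c,(640,480))]),(800,300),interpolation=cv2.INTER_AREA))
E
```

```text
clock: 18.15
tool_pos: [0.5353, 0.1131, 0.1924]
ee_rot: [[0.999, 0.045, -0.019], [0.045, -0.999, 0.0], [-0.019, -0.001, -1.0]]
force: [0.1, 0.4, -0.7]
opening: 0.0002
```

View pics/w6.png

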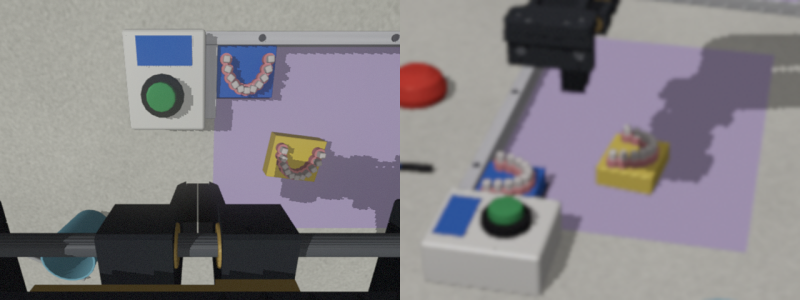

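The picture shows blue flush in the corner, the button up, yellow in place, and the robot clear of everything.

```bash
python3 -c "
from bench import *
print(sign_off())"
```

```text
the job is handed in; nothing more can be done
None
```

I slid the small blue model to the back rail and then along it to the side stop. With it seated I pressed the green button, let it go, and handed the job in at about 18 s on the robot's clock.

- **Seating:** the model touched the stop at about 19 N. A last push toward the rail met 11 N at x = -70.8 mm, matching the first rail contact at -70.4 mm. I did not measure its final pose; flushness rests on these contact forces and the wrist pictures, which showed no gap at either face.
- **Button:** the force rose steadily past about 4 N and then reached 14.8 N at the bottom, so I take it as fully pressed. The joint value itself could not be read.
- **Final picture:** blue was still in the corner, the button looked up, and yellow looked unmoved. The gripper was clear of everything. I did not measure the other loose objects, but nothing was moved near them.
- **Disagreement:** my first button position differed by about 10 mm between cameras because I had assumed a height of 60 mm. At 65 to 67 mm all three agreed.

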